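Change the wheels on the cobbler's wheel spindle

TASK

Swing the keeper bar of the spindle stand open, take the worn wheel off the spindle and leave it in the scrap tin. Thread every new wheel lying on the bench fully home down the spindle, the largest at the bottom and each next one smaller, then swing the keeper bar shut over them until it snaps into its detent. Leave the tack tin, heel block and polish jar where they stand and upright.

Things in the scene. Friction and masses are not known exactly. Their poses are not given: they have to be found in the camera images.
- wheel68: new finishing wheel, a flat cork ring with a dark steel bush, outer diameter 68 mm, bore 22 mm, thickness 13 mm; may be absent (None from the start). Origin at the centre of the ring (mid-thickness), z along its axis; same on both faces
- wheel60: new finishing wheel, a flat cork ring with a dark steel bush, outer diameter 60 mm, bore 22 mm, thickness 13 mm; may be absent (None from the start). Origin at the centre of the ring (mid-thickness), z along its axis; same on both faces
- wheel52: new finishing wheel, a flat cork ring with a dark steel bush, outer diameter 52 mm, bore 22 mm, thickness 13 mm; may be absent (None from the start). Origin at the centre of the ring (mid-thickness), z along its axis; same on both faces
- wheel44: new finishing wheel, a flat cork ring with a dark steel bush, outer diameter 44 mm, bore 22 mm, thickness 13 mm; may be absent (None from the start). Origin at the centre of the ring (mid-thickness), z along its axis; same on both faces
- wheel36: new finishing wheel, a flat cork ring with a dark steel bush, outer diameter 36 mm, bore 22 mm, thickness 13 mm; may be absent (None from the start). Origin at the centre of the ring (mid-thickness), z along its axis; same on both faces
- worn_wheel: worn finishing wheel, same make, outer diameter 48 mm, bore 22 mm, thickness 13 mm; the one that sits on the spindle at the start, lying on the base plate. Origin at the centre of the ring, z along its axis
- stand: fixed spindle stand; origin on the bench under the spindle, z up. Grey base plate 110 mm along its x, 220 mm along its y, 10 mm thick, with the upright steel spindle (16 mm diameter, rounded-off tip 80 mm above the bench) at its centre. Hinge pillar (18 mm diameter, 84 mm high) at y = +85 mm; latch block (46 x 20 mm, 79 mm high) at y = -85 mm
- spindle_base (a point): point on the spindle axis on the top face of the base plate (10 mm above the bench), where the first wheel must lie
- spindle_tip (a point): top of the spindle, on its axis, 80 mm above the bench
- keeper (a joint): angle (rad) of the aluminium keeper bar: 0 = shut along the stand's y over the spindle, held against a stop by a sprung ball detent (about 5 N at the handle, either way); grows as the bar swings level, clockwise from above, towards the stand's -x, up to 1.75; stays where left. Bar 190 x 20 x 8 mm, underside 84 mm above the bench
- keeper_hinge (a point): on the bar's vertical hinge axis, at the bar's top face, 92 mm above the bench
- keeper_handle (a point): top centre of the black upright handle on the bar (18 mm diameter, 40 mm tall, from 92 to 132 mm above the bench), 125 mm from the hinge axis; moves with the bar
- scrap_tin: fixed open square steel tin for scrap, 120 x 120 mm outside, walls and floor 3 mm, 40 mm high; origin under its centre
- tack_tin: small brass tin, 30 mm diameter, 22 mm high; origin under its centre; a bystander, not part of the job
- heel_block: rubber heel block, 50 x 40 x 22 mm; origin under its centre; a bystander, not part of the job
- polish_jar: glass polish jar, about 52 mm diameter and 55 mm high; origin under its centre; a bystander, not part of the job
There are look-alikes about, which are no part of the job. What is shaped like the stand but blue is not meant.

How it is judged:
By the outcome, as a careful person would: the job done as asked, in the order asked, and still so for the second after the job is handed in, with the robot touching nothing.
Of wheel68, wheel60, wheel52, wheel44, wheel36 only 3 to 5 are there at a start; the rules pass over those that are not, and their reading is None.
At some moment in a run one of wheel68, wheel60, wheel52, wheel44, wheel36 may be knocked a few centimetres aside while the robot is not near it.
Once in a run the grip may slacken for a moment while it holds something.
It also fails if it takes over 210 s, if anything falls off the work surface, if the arm or the gripper's body presses on something with over 40 N, if the wrist force passes 120 N, or if a joint passes its speed limit or range.

ROBOT

A 7-joint arm with a two-finger parallel gripper is mounted at the origin on the work surface. World frame = base frame: x ahead of the robot, y to its left, z up, the work surface at z = 0. Lengths are in m, angles in rad, forces in N, time in s.
With the tool pointing down it reaches from about 0.425 to 0.875 m from the base axis. Payload 4.7 kg.
Tool frame: the origin (TCP) lies between the finger pads; the fingertips stand 19 mm ahead of it and the grasp point (between the pads) is the TCP (ctrl.tip_extent is the distance from the TCP to the fingertips, in m); z points along the fingers, y is the line along which they close (so a half turn about z gives the same grasp; the last joint's range is limited). The gripper opens to 87 mm and grips with 3 to 60 N. Pads are 19 mm wide; open, the fingers measure 117 mm over their backs; the gripper's body (75 mm by 190 mm) begins 51 mm behind the grasp point.
Start: joints at [-1.17, 0.321, -0.07, 1.45, 0.023, 1.371, -0.057], TCP at [0.245, 0.602, 0.242] pointing down, gripper open.
Joint ranges: [-2.86, 2.86], [-0.3, 2.09], [-1.38, 1.24], [0.06, 2.45], [-1.56, 4.7], [0.09, 2.05], [-2.69, 2.69]. Speed limits (rad/s): [2.57, 2.57, 3.14, 3.14, 3.14, 3.14, 3.14].

INTERFACE

Orientations are given as a rotation vector (axis times angle).
In Python, from bench import ctrl gives the robot as it stands.
- The arm moves only by the shell command python3 -m crank 'ROWS' [OPENING] [FORCE]. ROWS is JSON, a list of rows, each an object of numbers: "tx", "ty", "tz": the shift along the tool's x, y, z in mm; "turn": the turn about the tool's z in units of 5 degrees (1.0 is 5 degrees). In form: [{"tx": .., "ty": .., "tz": .., "turn": ..}, ...]. A call has 1 to 5 rows; each row is the pose to reach, as a shift and turn from the pose commanded when the call began, along the tool's axes at that moment; what a row does not reach only later rows make up. A row lasts 1/8 s, in which the tool goes at most 62.5 mm and 10.7 degrees, less where a joint would pass 70% of its speed; a pose out of reach is approached as far as the arm can. A call with a gripper value outside its range is refused whole. OPENING is the finger opening in mm, from 0 to 87, set as the call begins (- or left out, the last holds). The fingers move at their own pace and stop on an object; FORCE is the grip in N (left out, the last holds). Time passes only in rows, so rows that repeat a pose let the fingers close. It gives the time, the measured TCP pose, the force, the opening and the grip force at its end, in the units of the state.
- ctrl.get_state(): the state, without advancing time (a new reading comes with each control period).
- ctrl.get_image(name): name is "side" or "top" or "wrist"; returns (picture, depth): 420x560x3 uint8, red, green, blue; 420x560 float32, m along the optical axis (not along the pixel's ray), 0 where there is no reading.
- ctrl.camera_model(name): a dict with "intrinsics" (3x3 intrinsics, pixels), "dist_coeffs" ([k1, k2, p1, p2, k3] as OpenCV has them; the pictures are not rectified), "origin" and "orientation" of the camera in the world. Camera axes: x right, y down, z forward; pixel columns grow to the right and rows downward; lengths in m; the calibration is good to about 2 mm. A picture is of the moment at which its call begins: read the wrist's pose just before it. camera_model takes no time and is no camera call; for the wrist camera it gives the pose at the moment of the call.
- ctrl.close_job(): hands the job in; it is judged then, once.
Trained networks look in the newest picture that a camera, given by its name, has taken for a name from the list of things; names that differ only in an ending like _2 or _b are one class to them, and where a whole thing is asked for, a point or a joint stands for the part that bears it (a point fixed in the world has none). Each returns a list of dicts, best first, with "confidence" (0 to 1); they miss things now and then, are a little off and sometimes report something else, mostly with a low value. They report only what shows in the picture. A call takes as long as a camera call. They do not tell look-alikes from the thing itself.
- ctrl.recognise(camera, query): "xyz" ([x, y, z] in m, in world coordinates, good to about 4 mm: the middle of the surface that is visible of it).
- ctrl.mark_of(camera, query): "xyz" ([x, y, z] in m, in world coordinates, good to about 4 mm: a listed point, or the origin of a listed thing).
The state is a dict: "time": time; "joint_positions": joint angles; "qd": joint speeds; "joint_torque": joint torques, N m; "position": TCP position; "tool_rot": TCP orientation; "ft_force": force on the tool from outside, world axes, zero at the start; "torque": the same for the moment, N m; "grip_width": opening from 0.0 (shut) to 1.0 (fully open); "grip_force": force on a finger pad.
Only numpy, scipy, OpenCV 4.12 (cv2) and the standard library are available. Lean on these libraries where they do the work, as an engineer would, in place of code of your own. Each camera call takes 0.05 s, during which the arm holds its last target. There are 200 camera calls.

## Working session

There is one attempt and no reset: what is moved stays moved. The work goes in short steps, Python scripts to look and compute and a shell command to move; the robot and the scene stay as the last step left them, time stands still between calls to the robot, and variables do not carry over. Pictures are saved under pics/ and viewed, at most 14 in all, crops included, and the job is handed in when it is done.

```bash
ls; mkdir -p pics; cat > h.py <<'E'
from bench import ctrl
import numpy as np, cv2
from scipy.spatial.transform import Rotation as R
def snap(cam,fn=None):
    im,d=ctrl.get_image(cam)
    if fn: cv2.imwrite('pics/'+fn,cv2.cvtColor(im,cv2.COLOR_RGB2BGR))
    return im,d
def cammat(cam):
    m=ctrl.camera_model(cam); o=np.array(m['orientation'])
    Rm=o if o.shape==(3,3) else R.from_rotvec(o).as_matrix()
    return np.array(m['intrinsics']),np.array(m['dist_coeffs']),np.array(m['origin']),Rm
def pix2world(cam,uv,z):
    K,D,o,Rm=cammat(cam)
    p=cv2.undistortPoints(np.array(uv,float).reshape(-1,1,2),K,D).reshape(-1,2)
    r=np.c_[p,np.ones(len(p))]@Rm.T
    return o+r*((z-o[2])/r[:,2])[:,None]
def cloud(cam,d):
    K,D,o,Rm=cammat(cam); h,w=d.shape
    v,u=np.mgrid[:h,:w]
    p=cv2.undistortPoints(np.stack([u,v],-1).reshape(-1,1,2).astype(float),K,D).reshape(-1,2)
    P=np.c_[p,np.ones(len(p))]*d.reshape(-1,1)
    W=P@Rm.T+o; W[d.reshape(-1)==0]=np.nan
    return W.reshape(h,w,3)
def world2pix(cam,P):
    K,D,o,Rm=cammat(cam)
    q=(np.array(P,float).reshape(-1,3)-o)@Rm
    return cv2.projectPoints(q,np.zeros(3),np.zeros(3),K,D)[0].reshape(-1,2)
def st():
    s=ctrl.get_state(); return np.array(s['position']),R.from_rotvec(s['tool_rot']).as_matrix(),s
def delta(target,yaw_y=None):
    p,Rm,s=st(); d=Rm.T@(np.array(target)-p)*1000
    print('t',round(s['time'],2),'pos',p.round(4),'tool mm',d.round(1))
    return d
E
python3 - <<'E'
from h import *
s=ctrl.get_state(); print(s); print(st()[1].round(3))
for c in ['top','side']:
    snap(c,c+'0.png'); K,D,o,Rm=cammat(c); print(c,K.round(1).tolist(),D,o,Rm.round(3).tolist())
    for n in ['wheel68','wheel60','wheel52','wheel44','wheel36','worn_wheel','stand','spindle_tip','keeper_hinge','keeper_handle','scrap_tin','tack_tin','heel_block','polish_jar']:
        print(n,[(np.round(r['xyz'],3).tolist(),round(r['confidence'],2)) for r in ctrl.mark_of(c,n)])
E
```

```text
pics
{'time': 0.0, 'joint_positions': array([-1.16989834,  0.32181752, -0.07007551,  1.45166794,  0.02262127,
        1.37078872, -0.05690069]), 'qd': array([ 0.00165113, -0.0003458 ,  0.00034125,  0.00094383, -0.00146663,
       -0.00209431,  0.00021481]), 'joint_torque': array([-5.05037278e-04, -4.91292286e+01, -4.03987644e-01, -3.12525845e+01,
       -6.39721518e-02,  4.38476563e-02,  1.37228412e-04]), 'position': array([0.24505962, 0.60148206, 0.24046852]), 'tool_rot': array([-6.03714301e-01, -3.08278941e+00,  2.95124002e-03]), 'ft_force': array([-0.1112799 ,  1.23048106,  1.12248361]), 'torque': array([ 0.003273  , -0.00448921,  0.00474965]), 'grip_force': 0.0, 'grip_width': 0.9969205958977154}
[[-0.926  0.377 -0.001]
 [ 0.377  0.926 -0.002]
 [-0.    -0.002 -1.   ]]
top [[475.9, 0.0, 278.6], [0.0, 475.9, 208.5], [0.0, 0.0, 1.0]] [-0.12544232  0.          0.          0.          0.        ] [ 0.24235587 -0.08502301  1.31669379] [[0.019, -0.985, 0.171], [-1.0, -0.023, -0.02], [0.023, -0.17, -0.985]]
wheel68 [([0.441, -0.229, 0.01], 0.8), ([0.573, -0.377, 0.009], 0.51), ([0.596, -0
[... 1802 characters left out ...]
0.572, -0.376, 0.009], 0.68), ([0.595, -0.251, 0.01], 0.58)]
worn_wheel [([0.569, 0.008, 0.012], 0.6)]
stand [([0.566, 0.007, 0.001], 0.96), ([0.384, -0.536, 0.001], 0.94), ([0.18, -0.325, -0.002], 0.85)]
spindle_tip [([0.178, -0.326, 0.079], 0.92), ([0.387, -0.536, 0.081], 0.79), ([0.564, 0.005, 0.077], 0.73)]
keeper_hinge [([0.375, -0.45, 0.09], 0.88), ([0.184, -0.242, 0.095], 0.86), ([0.576, 0.089, 0.092], 0.62), ([0.598, -0.25, 0.008], 0.51)]
keeper_handle [([0.177, -0.358, 0.13], 0.86), ([0.561, -0.032, 0.131], 0.71)]
scrap_tin [([0.402, 0.302, 0.002], 0.7)]
tack_tin [([0.522, -0.309, -0.002], 0.53), ([0.571, 0.006, 0.011], 0.29)]
heel_block []
polish_jar [([0.738, -0.111, -0.0], 0.87)]
```

View pics/top0.png

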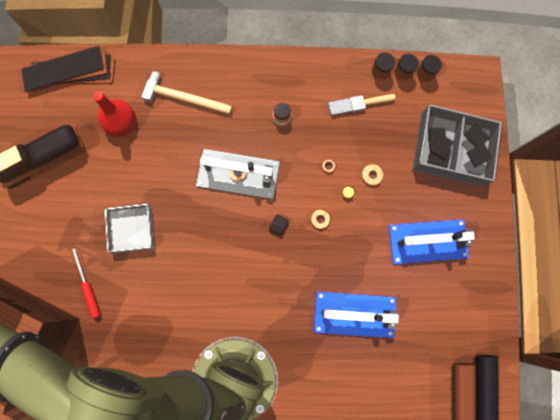

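View pics/side0.png

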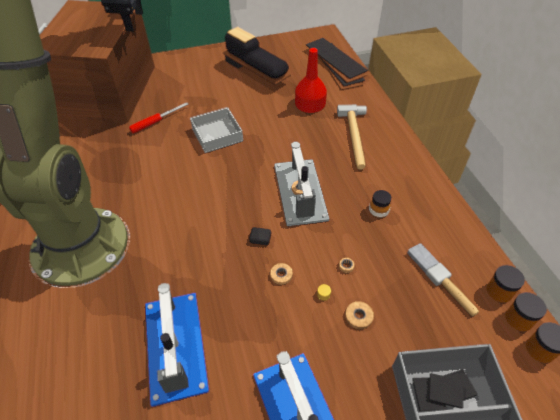

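The top view shows the grey stand at about (237,172) and three cork wheels at (320,219), (329,166) and (373,175). The tack tin is at (348,193), the heel block at (279,226), the jar at (282,113) and the scrap tin at (129,228). The two blue stands are decoys. Next I'll measure the wheels and stand from depth.

```bash
cat >> h.py <<'E'
from scipy.optimize import least_squares
def wheel(cam,W,c,zlo=.009,zhi=.018,rad=.045):
    m=(np.hypot(W[...,0]-c[0],W[...,1]-c[1])<rad)&(W[...,2]>zlo)&(W[...,2]<zhi)
    P=W[m]
    if len(P)<8: return None
    mk=np.zeros(m.shape,np.uint8); mk[m]=1
    cs=max(cv2.findContours(mk,cv2.RETR_EXTERNAL,cv2.CHAIN_APPROX_NONE)[0],key=len)[:,0]
    zt=np.median(P[:,2]); B=pix2world(cam,cs,zt)[:,:2]
    (ex,ey),(a,b),_=cv2.fitEllipse(B.astype(np.float32)*1000) if len(B)>5 else ((0,0),(0,0),0)
    px=abs(np.diff(pix2world(cam,[[280,210],[281,210]],zt)[:,:2],axis=0)).max()*1000
    return np.round([ex,ey,a+px,b+px,zt*1000],1),len(P)
E
python3 - <<'E'
from h import *
for c in ['top','side']:
    im,d=snap(c); W=cloud(c,d)
    for p in [(.441,-.229),(.596,-.253),(.573,-.377)]: print(c,p,wheel(c,W,p))
    # handle top, bar
    for nm,q,z0,z1,r in [('handle',(.563,-.032),.122,.14,.03),('bar',(.567,.006),.086,.1,.11),('base',(.567,.006),.006,.0135,.12),('tin',(.404,.3),.034,.046,.1),('jar',(.74,-.113),.045,.065,.05),('tack',(.52,-.307),.016,.03,.03)]:
        m=(np.hypot(W[...,0]-q[0],W[...,1]-q[1])<r)&(W[...,2]>z0)&(W[...,2]<z1); P=W[m]
        if len(P)<4: print(nm,len(P)); continue
        rc=cv2.minAreaRect((P[:,:2]*1000).astype(np.float32)); print(c,nm,len(P),np.round(rc[0],1),np.round(rc[1],1),round(rc[2],1),P[:,2].mean().round(4))
E
```

```text
top (0.441, -0.229) (array([ 441.6, -226. ,   51.2,   52.3,   13.6]), 204)
top (0.596, -0.253) (array([ 594.5, -249.3,   35.1,   37.2,   13.7]), 73)
top (0.573, -0.377) (array([ 573.2, -375.8,   56.9,   60.9,   13.3]), 252)
top handle 40 [561.9 -32.8] [17.7 15.5] 1.0 0.1317
top bar 547 [566.5   7.4] [189.5  36.4] 81.9 0.0924
top base 1767 [568.2   3.7] [233.6 228.6] 84.3 0.0098
top tin 254 [401.9 301.3] [121.6 120.8] 7.1 0.0394
top jar 201 [ 741.5 -113.8] [43.8 43.9] 40.4 0.0548
top tack 91 [ 517.7 -303.8] [27.8 29.7] 45.5 0.0224
side (0.441, -0.229) (array([ 441.6, -227. ,   51.9,   53.7,   13.4]), 294)
side (0.596, -0.253) (array([ 594. , -249.8,   35.8,   38.5,   13. ]), 115)
side (0.573, -0.377) (array([ 572. , -375.5,   59.7,   62.8,   13.1]), 511)
side handle 48 [560.4 -33.7] [14.4 16.5] 37.9 0.1299
side bar 421 [567.    6.4] [191.3  36.5] 81.3 0.0924
side base 1530 [574.    6.9] [176.7 235.9] 8.0 0.0103
side tin 236 [401.9 300. ] [120.4 123.7] 8.2 0.0386
side jar 249 [ 740.7 -113.9] [45.6 45.8] 89.4 0.0543
side tack 137 [ 517.7 -303.9] [30.  26.9] 71.2 0.022
```

Measured outer diameters say the wheels are 60 mm at (0.573,-0.376), 52 mm at (0.442,-0.2265) and 36 mm at (0.594,-0.2495). Next I'll work out the move to the handle.

```bash
python3 - <<'E'
from h import *
delta([.561,-.033,.24])
E
```

```text
t 1.6 pos [0.2452 0.602  0.2416] tool mm [-532.  -469.     1.6]
```

```bash
python3 -m crank '[{"tx":-45,"ty":-40},{"tx":-90,"ty":-80},{"tx":-133,"ty":-117},{"tx":-178,"ty":-157},{"tx":-222,"ty":-196}]' 87 20
python3 -m crank '[{"tx":-45,"ty":-40},{"tx":-90,"ty":-80},{"tx":-133,"ty":-117},{"tx":-178,"ty":-157},{"tx":-222,"ty":-196}]'
python3 -m crank '[{"tx":-44,"ty":-38,"turn":2},{"tx":-88,"ty":-77,"turn":4},{"tx":-88,"ty":-77,"turn":6},{"tx":-88,"ty":-77,"turn":8},{"tx":-88,"ty":-77,"turn":8}]' 40
python3 -m crank '[{"turn":2},{"turn":4},{"turn":6},{"turn":7.2},{"turn":7.2}]'
python3 - <<'E'
from h import *
d=delta([.561,-.033,.24]); p,Rm,s=st(); print(Rm.round(3),s['joint_positions'].round(2))
E
```

```text
t 1.6 pos [0.2452 0.602  0.2416] tool mm [-532.  -469.     1.6]
[[-0.926  0.377  0.   ]
 [ 0.377  0.926  0.   ]
 [-0.     0.    -1.   ]] [-1.17  0.32 -0.07  1.45  0.02  1.37 -0.06]$[0]: bad value
$[0]: bad value
$[0]: bad value
$[0]: bad value
```

```bash
python3 -m crank '[{"tx":-45,"ty":-40,"tz":0,"turn":0},{"tx":-90,"ty":-80,"tz":0,"turn":0},{"tx":-133,"ty":-117,"tz":0,"turn":0},{"tx":-178,"ty":-157,"tz":0,"turn":0},{"tx":-222,"ty":-196,"tz":0,"turn":0}]' 87 20
```

```text
time: 2.22
position: [0.3777, 0.3348, 0.2419]
tool_rot: [0.604, 3.082, 0.001]
ft_force: [0.7, 0.6, 0.0]
grip_width: 0.994
grip_force: 0.0
```

```bash
python3 -m crank '[{"tx":-45,"ty":-40,"tz":0,"turn":0},{"tx":-90,"ty":-80,"tz":0,"turn":0},{"tx":-133,"ty":-117,"tz":0,"turn":0},{"tx":-178,"ty":-157,"tz":0,"turn":0},{"tx":-222,"ty":-196,"tz":0,"turn":0}]'
python3 -m crank '[{"tx":-44,"ty":-38,"tz":0,"turn":2},{"tx":-88,"ty":-77,"tz":0,"turn":4},{"tx":-88,"ty":-77,"tz":0,"turn":6},{"tx":-88,"ty":-77,"tz":0,"turn":8},{"tx":-88,"ty":-77,"tz":0,"turn":8}]' 40
python3 -m crank '[{"tx":0,"ty":0,"tz":0,"turn":2},{"tx":0,"ty":0,"tz":0,"turn":4},{"tx":0,"ty":0,"tz":0,"turn":6},{"tx":0,"ty":0,"tz":0,"turn":7.2},{"tx":0,"ty":0,"tz":0,"turn":7.2}]'
python3 - <<'E'
from h import *
d=delta([.561,-.033,.24]); p,Rm,s=st(); print(Rm.round(3),s['joint_positions'].round(2))
im,dd=snap('wrist','w1.png'); W=cloud('wrist',dd)
m=(W[...,2]>.122)&(W[...,2]<.14)&(np.hypot(W[...,0]-.561,W[...,1]+.033)<.03); P=W[m]
print(len(P)); 
if len(P)>5: print(cv2.minAreaRect((P[:,:2]*1000).astype(np.float32)),P[:,2].mean())
print([(np.round(r['xyz'],4).tolist(),round(r['confidence'],2)) for r in ctrl.mark_of('wrist','keeper_handle')])
print([(np.round(r['xyz'],4).tolist(),round(r['confidence'],2)) for r in ctrl.mark_of('wrist','keeper_hinge')])
E
```

```text
time: 2.85
position: [0.5093, 0.0696, 0.242]
tool_rot: [0.603, 3.082, 0.001]
ft_force: [1.2, 0.8, 0.4]
grip_width: 1.001
grip_force: 0.0
time: 3.48
position: [0.561, -0.0331, 0.2416]
tool_rot: [1.619, 2.692, 0.0]
ft_force: [0.4, 0.6, 0.1]
grip_width: 0.525
grip_force: 0.0
time: 4.1
position: [0.561, -0.0328, 0.2417]
tool_rot: [2.369, 2.063, 0.0]
ft_force: [-0.0, -0.5, -0.1]
grip_width: 0.466
grip_force: 0.0
t 4.1 pos [ 0.561  -0.0328  0.2417] tool mm [-0.2  0.1  1.7]
[[ 0.138  0.99   0.   ]
 [ 0.99  -0.138  0.   ]
 [ 0.     0.    -1.   ]] [-0.53  0.14  0.6   1.69 -0.08  1.33 -0.05]
401
((561.4990844726562, -32.727378845214844), (17.31805419921875, 17.097089767456055), 4.251231670379639) 0.13137415826318563
[([0.5602, -0.0345, 0.1317], 0.97)]
[([0.5773, 0.0936, 0.0937], 0.82)]
```

View pics/w1.png

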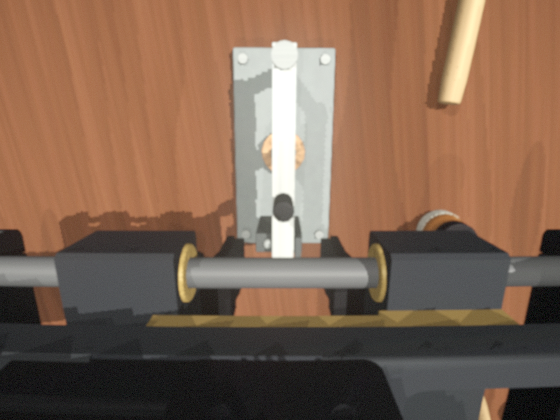

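```bash
python3 -m crank '[{"tx":0,"ty":0,"tz":50,"turn":0},{"tx":0,"ty":0,"tz":100,"turn":0},{"tx":0,"ty":0,"tz":125,"turn":0},{"tx":0,"ty":0,"tz":125,"turn":0}]' 40
python3 -m crank '[{"tx":0,"ty":0,"tz":0,"turn":0},{"tx":0,"ty":0,"tz":0,"turn":0},{"tx":0,"ty":0,"tz":0,"turn":0}]' 23 10
python3 -m crank '[{"tx":1.75,"ty":-20.8,"tz":0,"turn":1.92},{"tx":7,"ty":-41.1,"tz":0,"turn":3.84},{"tx":15.5,"ty":-60.2,"tz":0,"turn":5.76},{"tx":27,"ty":-77.6,"tz":0,"turn":7.68},{"tx":41.4,"ty":-92.9,"tz":0,"turn":9.6}]'
```

```text
time: 4.75
position: [0.5594, -0.033, 0.1146]
tool_rot: [-2.37, -2.058, 0.006]
ft_force: [0.5, -0.1, 0.1]
grip_width: 0.46
grip_force: 0.0
time: 5.12
position: [0.5617, -0.033, 0.1177]
tool_rot: [2.373, 2.058, 0.003]
ft_force: [-0.5, -0.7, 0.5]
grip_width: 0.283
grip_force: 0.0
time: 5.75
position: [0.4748, 0.0212, 0.1172]
tool_rot: [-3.008, -0.905, -0.002]
ft_force: [0.3, -0.7, -0.4]
grip_width: 0.265
grip_force: 0.3
```

```bash
python3 -m crank '[{"tx":1.75,"ty":-20.8,"tz":0,"turn":1.92},{"tx":7,"ty":-41.1,"tz":0,"turn":3.84},{"tx":15.5,"ty":-60.2,"tz":0,"turn":5.76},{"tx":27,"ty":-77.6,"tz":0,"turn":7.68},{"tx":41.4,"ty":-92.9,"tz":0,"turn":9.6}]'
python3 -m crank '[{"tx":0,"ty":0,"tz":0,"turn":0},{"tx":0,"ty":0,"tz":0,"turn":0}]' 50
python3 - <<'E'
from h import *
p,Rm,s=st(); print(p,Rm.round(3).tolist(),s['joint_positions'].round(2))
E
```

```text
time: 6.38
position: [0.4576, 0.1219, 0.1171]
tool_rot: [-3.116, 0.396, -0.001]
ft_force: [0.5, -0.0, -0.5]
grip_width: 0.263
grip_force: 0.3
time: 6.62
position: [0.4576, 0.1205, 0.1168]
tool_rot: [3.118, -0.384, 0.0]
ft_force: [-0.1, -0.7, -0.4]
grip_width: 0.413
grip_force: 0.0
[0.45763828 0.12046384 0.11675393] [[0.97, -0.243, 0.0], [-0.243, -0.97, -0.0], [0.0, 0.0, -1.0]] [-0.84  0.04  0.54  2.04 -0.02  1.06 -2.1 ]
```

```bash
python3 -m crank '[{"tx":0,"ty":0,"tz":-60,"turn":0},{"tx":0,"ty":0,"tz":-120,"turn":0},{"tx":44,"ty":28,"tz":-123,"turn":-2},{"tx":88,"ty":56,"tz":-123,"turn":-4},{"tx":133.8,"ty":84,"tz":-123,"turn":-6}]' 70
python3 -m crank '[{"tx":0,"ty":0,"tz":0,"turn":-2},{"tx":0,"ty":0,"tz":0,"turn":-4},{"tx":0,"ty":0,"tz":0,"turn":-6},{"tx":0,"ty":0,"tz":0,"turn":-8},{"tx":0,"ty":0,"tz":0,"turn":-10}]'
python3 -m crank '[{"tx":0,"ty":0,"tz":0,"turn":-2},{"tx":0,"ty":0,"tz":0,"turn":-3.2},{"tx":0,"ty":0,"tz":0,"turn":-3.2},{"tx":0,"ty":0,"tz":0,"turn":-3.2}]'
python3 - <<'E'
from h import *
p,Rm,s=st(); print(p,Rm.round(3).tolist(),s['joint_positions'].round(2))
for c in ['wrist','top','side']:
    im,d=snap(c,c+'2.png'); W=cloud(c,d)
    for nm,q,z0,z1,r in [('spindle',(.567,.006),.055,.083,.015),('worn',(.567,.006),.019,.03,.04),('pillar/hinge',(.578,.091),.086,.098,.013),('handle',(.457,.121),.122,.14,.03)]:
        m=(np.hypot(W[...,0]-q[0],W[...,1]-q[1])<r)&(W[...,2]>z0)&(W[...,2]<z1); P=W[m]
        if len(P)<4: print(c,nm,len(P)); continue
        rc=cv2.minAreaRect((P[:,:2]*1000).astype(np.float32)); print(c,nm,len(P),np.round(rc[0],1),np.round(rc[1],1),round(rc[2],1),P[:,2].mean().round(4))
    print('worn fit',wheel(c,W,(.567,.006),.019,.03,.04))
    for n in ['spindle_tip','worn_wheel','keeper_handle','wheel60']: print(n,[(np.round(r['xyz'],4).tolist(),round(r['confidence'],2)) for r in ctrl.mark_of(c,n)])
E
```

```text
time: 7.25
position: [0.5588, 0.0149, 0.2403]
tool_rot: [-3.12, -0.354, -0.001]
ft_force: [0.5, 1.0, -0.0]
grip_width: 0.798
grip_force: 0.0
time: 7.88
position: [0.5578, 0.0154, 0.2397]
tool_rot: [-2.679, -1.639, 0.001]
ft_force: [0.1, 0.4, 0.4]
grip_width: 0.801
grip_force: 0.0
time: 8.38
position: [0.558, 0.0162, 0.2397]
tool_rot: [-2.433, -1.986, 0.0]
ft_force: [0.6, -0.5, 0.4]
grip_width: 0.809
grip_force: 0.0
[0.55801389 0.01617777 0.23971976] [[0.2, 0.98, -0.001], [0.98, -0.2, 0.001], [0.001, -0.001, -1.0]] [-0.63  0.14  0.61  1.71 -0.08  1.33 -0.21]
wrist spindle 275 [567.2   7.3] [15.  15.5] 78.4 0.0758
wrist worn 965 [567.1   6.7] [46.6 46.9] 32.3 0.0232
wrist pillar/hinge 666 [578.1  91. ] [21.5 24.9] 77.2 0.0945
wrist handle 552 [460.2 123.8] [17.  17.4] 9.1 0.1307
worn fit (array([567.3,   7.1,  47.4,  47.7,  23.2]), 965)
spindle_tip [([0.5692, 0.0072, 0.0841], 0.92)]
worn_wheel [([0.57, 0.0111, 0.0151], 0.77)]
keeper_handle [([0.46, 0.1221, 0.1322], 0.91)]
wheel60 []
top spindle 15 [565.1   1.8] [ 4.  14.9] 74.3 0.0702
top worn 103 [565.4  -1.6] [29.6 47.1] 77.5 0.0236

[... 484 characters left out ...]
 spindle 55 [565.7   4.9] [14.4 14.9] 16.7 0.0708
side worn 156 [566.9   5.6] [45.3 45.2] 72.3 0.0233
side pillar/hinge 61 [578.3  91.7] [23.  21.3] 72.2 0.0935
side handle 43 [459.7 123. ] [20.2 15.5] 74.6 0.1301
worn fit (array([565.9,   4.1,  46.4,  48.1,  23.3]), 156)
spindle_tip [([0.1823, -0.3244, 0.0787], 0.92), ([0.565, 0.0045, 0.0772], 0.88), ([0.3877, -0.5335, 0.0819], 0.57), ([0.4256, -0.108, -0.0013], 0.26)]
worn_wheel [([0.5667, 0.0055, 0.0151], 0.66)]
keeper_handle [([0.4608, 0.1254, 0.1336], 0.84), ([0.1757, -0.3626, 0.1297], 0.75)]
wheel60 [([0.5709, -0.3781, 0.0079], 0.97), ([0.4433, -0.2293, 0.0068], 0.82), ([0.5979, -0.2557, 0.009], 0.73), ([0.3986, 0.3012, 0.0004], 0.26)]
```

View pics/wrist2.png

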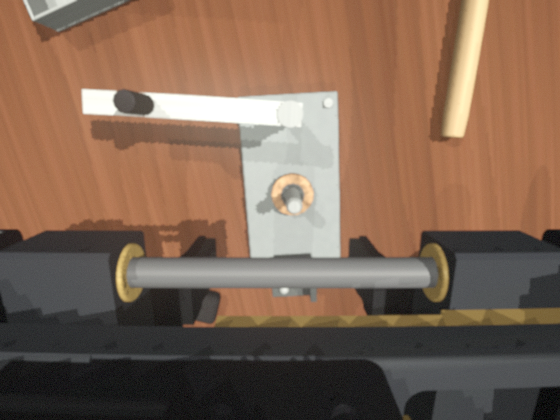

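```bash
python3 -m crank '[{"tx":-7.2,"ty":10.6,"tz":40,"turn":-0.7},{"tx":-7.2,"ty":10.6,"tz":90,"turn":-0.7},{"tx":-7.2,"ty":10.6,"tz":140,"turn":-0.7},{"tx":-7.2,"ty":10.6,"tz":180,"turn":-0.7},{"tx":-7.2,"ty":10.6,"tz":180,"turn":-0.7}]' 70
python3 -m crank '[{"tx":0,"ty":0,"tz":12,"turn":0},{"tx":0,"ty":0,"tz":24,"turn":0},{"tx":0,"ty":0,"tz":24.5,"turn":0},{"tx":0,"ty":0,"tz":24.5,"turn":0}]'
python3 -m crank '[{"tx":0,"ty":0,"tz":0,"turn":0},{"tx":0,"ty":0,"tz":0,"turn":0},{"tx":0,"ty":0,"tz":0,"turn":0},{"tx":0,"ty":0,"tz":0,"turn":0}]' 40 25
```

```text
time: 9.75
position: [0.5642, 0.0078, 0.0568]
tool_rot: [-2.366, -2.059, 0.01]
ft_force: [-0.4, -0.7, 0.3]
grip_width: 0.806
grip_force: 0.0
time: 10.25
position: [0.5673, 0.008, 0.0357]
tool_rot: [-2.369, -2.062, -0.001]
ft_force: [0.1, -0.1, -0.5]
grip_width: 0.803
grip_force: 0.0
time: 10.75
position: [0.5671, 0.008, 0.0353]
tool_rot: [-2.369, -2.062, -0.0]
ft_force: [-0.5, 0.4, 1.7]
grip_width: 0.529
grip_force: 25.0
```

```bash
python3 -m crank '[{"tx":0,"ty":0,"tz":-30,"turn":0},{"tx":0,"ty":0,"tz":-80,"turn":0},{"tx":0,"ty":0,"tz":-130,"turn":0},{"tx":0,"ty":0,"tz":-180,"turn":0},{"tx":0,"ty":0,"tz":-200,"turn":0}]'
python3 -m crank '[{"tx":40,"ty":-30,"tz":0,"turn":0},{"tx":85,"ty":-65,"tz":0,"turn":0},{"tx":130,"ty":-100,"tz":0,"turn":0},{"tx":175,"ty":-134,"tz":0,"turn":0},{"tx":220,"ty":-169,"tz":0,"turn":0}]'
python3 -m crank '[{"tx":46,"ty":-35,"tz":0,"turn":0},{"tx":46,"ty":-35,"tz":40,"turn":0},{"tx":46,"ty":-35,"tz":80,"turn":0},{"tx":46,"ty":-35,"tz":100,"turn":0}]'
python3 - <<'E'
from h import *
delta([.402,.3,.037])
E
```

```text
time: 11.38
position: [0.5684, 0.0076, 0.2386]
tool_rot: [2.369, 2.061, 0.007]
ft_force: [0.9, 0.2, -0.9]
grip_width: 0.53
grip_force: 25.0
time: 12.0
position: [0.429, 0.2503, 0.2356]
tool_rot: [-2.369, -2.061, -0.001]
ft_force: [0.8, 0.3, -0.5]
grip_width: 0.532
grip_force: 25.0
time: 12.5
position: [0.4004, 0.2985, 0.1331]
tool_rot: [-2.369, -2.062, 0.006]
ft_force: [-1.0, 0.3, -0.9]
grip_width: 0.532
grip_force: 25.0
t 12.5 pos [0.4004 0.2985 0.1331] tool mm [ 1.9  1.7 96.1]
```

```bash
python3 -m crank '[{"tx":1,"ty":1,"tz":40,"turn":0},{"tx":1.5,"ty":1.5,"tz":80,"turn":0},{"tx":1.5,"ty":1.5,"tz":95,"turn":0},{"tx":1.5,"ty":1.5,"tz":95,"turn":0}]'
python3 -m crank '[{"tx":0,"ty":0,"tz":0,"turn":0},{"tx":0,"ty":0,"tz":0,"turn":0},{"tx":0,"ty":0,"tz":0,"turn":0}]' 62
python3 -m crank '[{"tx":0,"ty":0,"tz":-50,"turn":0},{"tx":0,"ty":0,"tz":-110,"turn":0},{"tx":0,"ty":0,"tz":-170,"turn":0},{"tx":0,"ty":0,"tz":-203,"turn":0},{"tx":0,"ty":0,"tz":-203,"turn":0}]'
python3 -m crank '[{"tx":-61,"ty":-1.5,"tz":0,"turn":0},{"tx":-122,"ty":-3,"tz":0,"turn":0},{"tx":-183,"ty":-4.5,"tz":0,"turn":0},{"tx":-244,"ty":5,"tz":0,"turn":0},{"tx":-302,"ty":20,"tz":0,"turn":0}]' 80
python3 - <<'E'
from h import *
delta([.573,-.376,.24])
for c in ['top','side']:
    im,d=snap(c,c+'3.png'); W=cloud(c,d)
    for p in [(.441,-.227),(.594,-.2495),(.573,-.376)]: print(c,p,wheel(c,W,p))
    print('tin',wheel(c,W,(.402,.3),.011,.025,.05))
    print([(np.round(r['xyz'],4).tolist(),round(r['confidence'],2)) for r in ctrl.mark_of(c,'wheel60')])
E
```

```text
time: 13.0
position: [0.4029, 0.3004, 0.0401]
tool_rot: [-2.369, -2.062, 0.003]
ft_force: [-1.2, -0.4, -0.5]
grip_width: 0.533
grip_force: 25.0
time: 13.38
position: [0.4039, 0.3013, 0.0415]
tool_rot: [-2.369, -2.061, -0.003]
ft_force: [-1.0, 1.0, -0.9]
grip_width: 0.7
grip_force: 0.0
time: 14.0
position: [0.4049, 0.3018, 0.2472]
tool_rot: [-2.368, -2.061, -0.011]
ft_force: [0.1, 0.2, -0.3]
grip_width: 0.708
grip_force: 0.0
time: 14.62
position: [0.3798, 0.0101, 0.2424]
tool_rot: [-2.365, -2.065, -0.0]
ft_force: [2.1, -0.5, -0.4]
grip_width: 0.915
grip_force: 0.0
t 14.62 pos [0.3798 0.0101 0.2424] tool mm [-356.6  243.4    1.6]
top (0.441, -0.227) (array([ 441.8, -226.2,   51.2,   51.8,   13.1]), 198)
top (0.594, -0.2495) (array([ 595.4, -249.1,   35.6,   35.7,   13.2]), 75)
top (0.573, -0.376) (array([ 572.9, -375.4,   57.1,   61.1,   13.6]), 257)
tin (array([403. , 299.7,  48.5,  49.9,  15.8]), 183)
[([0.572, -0.3753, 0.0061], 0.69), ([0.4396, -0.2266, 0.0077], 0.69), ([0.5949, -0.2511, 0.0101], 0.51)]
side (0.441, -0.227) (array([ 441.2, -227.2,   51.6,   54.1,   13.3]), 295)
side (0.594, -0.2495) (array([ 594.1, -249.5,   35.7,   37.5,   13.2]), 111)
side (0.573, -0.376) (array([ 572. , -375.8,   59.6,   63.3,   13.2]), 511)
tin (array([403. , 295. ,  43. ,  50.7,  15.8]), 111)
[([0.5766, -0.3733, 0.0073], 0.88), ([0.595, -0.2535, 0.0079], 0.68), ([0.4435, -0.2279, 0.006], 0.55)]
```

View pics/top3.png

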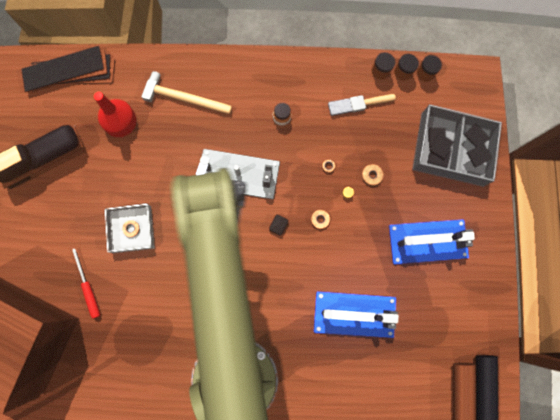

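The worn wheel is in the scrap tin, seen at (131,229), and there are no other wheels on the bench. Next is wheel60.

```bash
python3 -m crank '[{"tx":-50,"ty":35,"tz":0,"turn":0},{"tx":-100,"ty":70,"tz":0,"turn":0},{"tx":-150,"ty":104,"tz":0,"turn":0},{"tx":-201,"ty":139,"tz":0,"turn":0},{"tx":-252,"ty":173,"tz":0,"turn":0}]' 80
python3 -m crank '[{"tx":-52,"ty":35,"tz":0,"turn":0},{"tx":-104,"ty":70,"tz":0,"turn":0},{"tx":-104,"ty":70,"tz":40,"turn":0},{"tx":-104,"ty":70,"tz":40,"turn":0}]'
python3 - <<'E'
from h import *
im,d=snap('wrist'); W=cloud('wrist',d); w=wheel('wrist',W,(.573,-.376)); print(w)
delta([w[0][0]/1000,w[0][1]/1000,.0245]); print(st()[1].round(3)[:2].tolist())
E
```

```text
time: 15.45
position: [0.5199, -0.2606, 0.2423]
tool_rot: [-2.362, -2.069, -0.0]
ft_force: [1.1, 1.4, 1.0]
grip_width: 0.918
grip_force: 0.0
time: 15.95
position: [0.5725, -0.371, 0.1978]
tool_rot: [-2.359, -2.06, 0.005]
ft_force: [-0.8, 0.5, -0.6]
grip_width: 0.921
grip_force: 0.0
(array([ 574.6, -376.5,   59.3,   59.9,   15.9]), 2259)
t 16.0 pos [ 0.5733 -0.3714  0.2005] tool mm [ -5.4   2.9 176. ]
[[0.134, 0.991, -0.005], [0.991, -0.134, 0.004]]
```

```bash
python3 -m crank '[{"tx":-5,"ty":2,"tz":10,"turn":0},{"tx":-5,"ty":2,"tz":20,"turn":0},{"tx":-5,"ty":2,"tz":20,"turn":0},{"tx":-5,"ty":2,"tz":20,"turn":0}]'
python3 - <<'E'
from h import *
for i in range(2):
    im,d=snap('wrist'); W=cloud('wrist',d); w=wheel('wrist',W,(.573,-.376)); print(w)
    delta([w[0][0]/1000,w[0][1]/1000,.0245]); print(st()[1].round(3)[:2].tolist())
E
```

```text
time: 16.5
position: [0.5737, -0.3805, 0.1834]
tool_rot: [-2.369, -2.062, -0.001]
ft_force: [-0.2, -0.4, -0.2]
grip_width: 0.917
grip_force: 0.0
(array([ 573.1, -376.1,   59.1,   59.6,   13.3]), 2478)
t 16.55 pos [ 0.5737 -0.3807  0.1834] tool mm [  4.3  -1.2 159. ]
[[0.138, 0.99, 0.0], [0.99, -0.138, 0.001]]
(array([ 573.1, -376. ,   59.2,   59.6,   13.2]), 2472)
t 16.6 pos [ 0.5737 -0.3807  0.1834] tool mm [  4.5  -1.3 158.9]
[[0.138, 0.99, 0.0], [0.99, -0.138, 0.001]]
```

```bash
python3 -m crank '[{"tx":4.4,"ty":-1.2,"tz":50,"turn":0},{"tx":4.4,"ty":-1.2,"tz":100,"turn":0},{"tx":4.4,"ty":-1.2,"tz":145,"turn":0},{"tx":4.4,"ty":-1.2,"tz":158,"turn":0},{"tx":4.4,"ty":-1.2,"tz":158,"turn":0}]'
python3 -m crank '[{"tx":0,"ty":0,"tz":0,"turn":0},{"tx":0,"ty":0,"tz":0,"turn":0},{"tx":0,"ty":0,"tz":0,"turn":0},{"tx":0,"ty":0,"tz":0,"turn":0},{"tx":0,"ty":0,"tz":0,"turn":0}]' 50 30
python3 -m crank '[{"tx":0,"ty":0,"tz":-50,"turn":0},{"tx":0,"ty":0,"tz":-100,"turn":0},{"tx":0,"ty":0,"tz":-150,"turn":0},{"tx":0,"ty":0,"tz":-175,"turn":0},{"tx":0,"ty":0,"tz":-175,"turn":0}]'
python3 - <<'E'
from h import *
delta([.5672,.0072,.2])
E
```

```text
time: 17.23
position: [0.573, -0.3761, 0.0251]
tool_rot: [-2.369, -2.062, 0.0]
ft_force: [-0.1, -0.2, 0.9]
grip_width: 0.921
grip_force: 0.0
time: 17.85
position: [0.5736, -0.3763, 0.0261]
tool_rot: [2.369, 2.062, 0.001]
ft_force: [-0.3, 0.7, 6.1]
grip_width: 0.669
grip_force: 30.0
time: 18.48
position: [0.5738, -0.3768, 0.2019]
tool_rot: [2.368, 2.061, 0.002]
ft_force: [-0.3, -0.2, -0.7]
grip_width: 0.667
grip_force: 30.0
t 18.48 pos [ 0.5738 -0.3768  0.2019] tool mm [379.5 -59.6   1.5]
```

```bash
python3 -m crank '[{"tx":50,"ty":-8,"tz":0,"turn":0},{"tx":105,"ty":-16,"tz":0,"turn":0},{"tx":160,"ty":-25,"tz":0,"turn":0},{"tx":215,"ty":-34,"tz":0,"turn":0},{"tx":270,"ty":-42.4,"tz":0,"turn":0}]'
python3 -m crank '[{"tx":50,"ty":-8,"tz":0,"turn":0},{"tx":95,"ty":-15,"tz":0,"turn":0},{"tx":109.5,"ty":-17.2,"tz":0,"turn":0},{"tx":109.5,"ty":-17.2,"tz":0,"turn":0},{"tx":109.5,"ty":-17.2,"tz":0,"turn":0}]'
python3 - <<'E'
from h import *
im,d=snap('wrist','w4.png'); W=cloud('wrist',d)
delta([.5672,.0072,.2]); print(st()[2]['grip_width'])
m=(np.hypot(W[...,0]-.567,W[...,1]-.007)<.015)&(W[...,2]>.055)&(W[...,2]<.083); P=W[m]; print(len(P),len(P) and cv2.minAreaRect((P[:,:2]*1000).astype(np.float32)))
E
```

```text
time: 19.1
position: [0.5669, -0.1004, 0.1978]
tool_rot: [-2.367, -2.061, 0.004]
ft_force: [0.8, 0.0, 0.2]
grip_width: 0.663
grip_force: 30.0
time: 19.73
position: [0.5661, 0.0056, 0.1996]
tool_rot: [-2.372, -2.059, 0.002]
ft_force: [0.3, 0.1, -1.3]
grip_width: 0.667
grip_force: 30.0
t 19.77 pos [0.5662 0.0055 0.1999] tool mm [ 1.8  0.7 -0.1]
0.6641757618682124
68 ((568.7186889648438, 12.530166625976562), (3.8318655490875244, 13.322980880737305), 78.22295379638672)
```

View pics/w4.png

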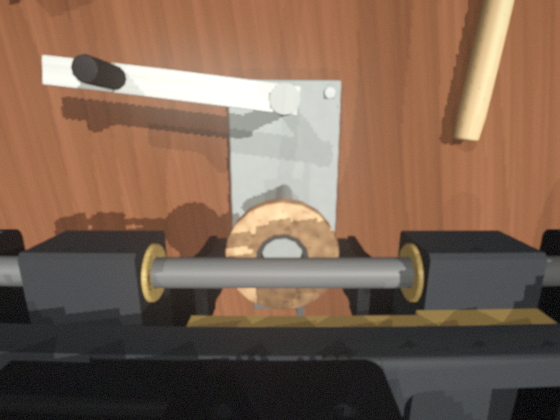

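```bash
cat >> h.py <<'E'
def held(Rw):
    p,Rm,s=st(); im,d=snap('wrist'); W=cloud('wrist',d)
    T=((W-p)@Rm)*1000   # tool frame mm
    m=(abs(T[...,0])<50)&(abs(T[...,1])<Rw+2)&(T[...,2]>0)&(T[...,2]<26)
    mk=m.astype(np.uint8); n,l,stt,_=cv2.connectedComponentsWithStats(mk)
    k=1+np.argmax(stt[1:,4]); zt=np.median(T[l==k][:,2])
    # topmost pixel per column of top region = outer edge on +x side
    ys=[]; 
    for c in range(560):
        r=np.where((l[:,c]==k)&(abs(T[:,c,2]-zt)<4))[0]
        if len(r): ys.append(T[r[0],c])
    E=np.array(ys); E=E[(E[:,0]>Rw*0.45)]
    f=least_squares(lambda q:np.hypot(E[:,0]-q[0],E[:,1]-q[1])-Rw+.3,[0,0],loss='soft_l1')
    print('held centre tool mm',f.x.round(2),'ztop',zt.round(1),'n',len(E),'rms',np.sqrt(np.mean(f.fun**2)).round(2))
    return f.x
E
python3 - <<'E'
from h import *
held(30); delta([.5672,.0072,.2])
E
```

```text
held centre tool mm [ 0.2  -0.04] ztop 12.9 n 103 rms 0.2
t 19.82 pos [0.5663 0.0057 0.2   ] tool mm [1.6 0.7 0. ]
```

```bash
python3 -m crank '[{"tx":1.5,"ty":0.7,"tz":40,"turn":0},{"tx":1.5,"ty":0.7,"tz":80,"turn":0},{"tx":1.5,"ty":0.7,"tz":86,"turn":0},{"tx":1.5,"ty":0.7,"tz":92,"turn":0},{"tx":1.5,"ty":0.7,"tz":102,"turn":0}]'
python3 -m crank '[{"tx":0,"ty":0,"tz":8,"turn":0},{"tx":0,"ty":0,"tz":16,"turn":0}]'
```

```text
time: 20.45
position: [0.5688, 0.0092, 0.0997]
tool_rot: [2.37, 2.061, 0.005]
ft_force: [0.1, 1.1, -0.8]
grip_width: 0.666
grip_force: 30.0
time: 20.7
position: [0.5675, 0.0095, 0.0821]
tool_rot: [-2.369, -2.062, -0.001]
ft_force: [0.4, 0.2, 0.1]
grip_width: 0.665
grip_force: 30.0
```

```bash
python3 -m crank '[{"tx":-2,"ty":0,"tz":12,"turn":0},{"tx":-2,"ty":0,"tz":24,"turn":0},{"tx":-2,"ty":0,"tz":36,"turn":0},{"tx":-2,"ty":0,"tz":43,"turn":0},{"tx":-2,"ty":0,"tz":44,"turn":0}]'
python3 - <<'E'
from h import *
delta([.5672,.0072,.036]);s=st()[2]; print(s['ft_force'],s['grip_width'])
E
```

```text
time: 21.32
position: [0.5665, 0.0075, 0.0375]
tool_rot: [-2.369, -2.061, 0.002]
ft_force: [0.1, -0.2, -1.0]
grip_width: 0.668
grip_force: 30.0
t 21.32 pos [0.5665 0.0075 0.0375] tool mm [-0.2  0.7  1.5]
[ 0.13936176 -0.15901284 -1.00352167] 0.6676731112135944
```

```bash
python3 -m crank '[{"tx":0,"ty":0,"tz":0,"turn":0},{"tx":0,"ty":0,"tz":0,"turn":0},{"tx":0,"ty":0,"tz":0,"turn":0}]' 80
python3 -m crank '[{"tx":0,"ty":0,"tz":-50,"turn":0},{"tx":0,"ty":0,"tz":-100,"turn":0},{"tx":0,"ty":0,"tz":-150,"turn":0},{"tx":0,"ty":0,"tz":-203,"turn":0},{"tx":0,"ty":0,"tz":-203,"turn":0}]'
python3 -m crank '[{"tx":0,"ty":0,"tz":0,"turn":0},{"tx":0,"ty":0,"tz":0,"turn":0}]'
python3 - <<'E'
from h import *
im,d=snap('wrist'); W=cloud('wrist',d)
print(wheel('wrist',W,(.567,.007),.017,.033,.04)); delta([.4415,-.2265,.2])
im,d=snap('side'); W=cloud('side',d)
print(wheel('side',W,(.4415,-.2265)),wheel('side',W,(.594,-.2495)))
E
```

```text
time: 21.7
position: [0.5673, 0.0076, 0.0387]
tool_rot: [-2.369, -2.062, -0.001]
ft_force: [-0.1, 0.2, 0.1]
grip_width: 0.885
grip_force: 0.0
time: 22.32
position: [0.5698, 0.0072, 0.2463]
tool_rot: [2.367, 2.06, 0.013]
ft_force: [-0.1, -0.9, 0.2]
grip_width: 0.917
grip_force: 0.0
time: 22.58
position: [0.5661, 0.0075, 0.2395]
tool_rot: [-2.368, -2.061, 0.004]
ft_force: [0.4, -0.2, -0.1]
grip_width: 0.92
grip_force: 0.0
(array([566.6,   7.8,  59.2,  59.9,  23.2]), 1780)
t 22.62 pos [0.5661 0.0074 0.2396] tool mm [-248.9  -91.    39.9]
(array([ 441.6, -227.1,   51.9,   54. ,   13.3]), 300) (array([ 594.3, -249.5,   36.3,   36.8,   13. ]), 108)
```

Wheel60 is home, with its top at 23.2 mm. Next is wheel52.

```bash
python3 -m crank '[{"tx":-50,"ty":-18,"tz":0,"turn":0},{"tx":-107,"ty":-39,"tz":0,"turn":0},{"tx":-164,"ty":-60,"tz":10,"turn":0},{"tx":-220,"ty":-80,"tz":30,"turn":0},{"tx":-249,"ty":-91,"tz":50,"turn":0}]' 74
python3 -m crank '[{"tx":0,"ty":0,"tz":0,"turn":0},{"tx":0,"ty":0,"tz":0,"turn":0},{"tx":0,"ty":0,"tz":0,"turn":0},{"tx":0,"ty":0,"tz":0,"turn":0}]'
python3 - <<'E'
from h import *
im,d=snap('wrist'); W=cloud('wrist',d); w=wheel('wrist',W,(.4415,-.2268)); print(w)
delta([w[0][0]/1000,w[0][1]/1000,.0255]); print(st()[1].round(3)[:2].tolist())
E
```

```text
time: 23.3
position: [0.4402, -0.2297, 0.1902]
tool_rot: [-2.373, -2.057, 0.0]
ft_force: [0.1, 0.5, 0.1]
grip_width: 0.854
grip_force: 0.0
time: 23.8
position: [0.4433, -0.2257, 0.1914]
tool_rot: [-2.367, -2.065, -0.0]
ft_force: [0.0, 0.6, -0.1]
grip_width: 0.851
grip_force: 0.0
(array([ 441.7, -226.7,   51.2,   51.5,   13.1]), 1658)
t 23.85 pos [ 0.4432 -0.2259  0.1913] tool mm [ -1.1  -1.3 165.8]
[[0.136, 0.991, -0.0], [0.991, -0.136, 0.001]]
```

```bash
python3 -m crank '[{"tx":-1,"ty":-1.3,"tz":50,"turn":0},{"tx":-1,"ty":-1.3,"tz":100,"turn":0},{"tx":-1,"ty":-1.3,"tz":150,"turn":0},{"tx":-1,"ty":-1.3,"tz":165,"turn":0},{"tx":-1,"ty":-1.3,"tz":165.5,"turn":0}]'
python3 -m crank '[{"tx":0,"ty":0,"tz":0,"turn":0},{"tx":0,"ty":0,"tz":0,"turn":0},{"tx":0,"ty":0,"tz":0,"turn":0},{"tx":0,"ty":0,"tz":0,"turn":0},{"tx":0,"ty":0,"tz":0,"turn":0}]' 42 30
python3 -m crank '[{"tx":0,"ty":0,"tz":-50,"turn":0},{"tx":0,"ty":0,"tz":-100,"turn":0},{"tx":0,"ty":0,"tz":-150,"turn":0},{"tx":0,"ty":0,"tz":-175,"turn":0},{"tx":0,"ty":0,"tz":-175,"turn":0}]'
python3 - <<'E'
from h import *
delta([.567,.0073,.2]); held(26)
E
```

```text
time: 24.48
position: [0.441, -0.2273, 0.0256]
tool_rot: [-2.368, -2.062, 0.002]
ft_force: [0.4, 0.4, 0.3]
grip_width: 0.852
grip_force: 0.0
time: 25.1
position: [0.4419, -0.2274, 0.0266]
tool_rot: [-2.369, -2.063, -0.002]
ft_force: [-0.6, 0.3, 7.0]
grip_width: 0.579
grip_force: 30.0
time: 25.72
position: [0.4422, -0.2278, 0.2024]
tool_rot: [2.368, 2.062, 0.005]
ft_force: [-0.1, 0.4, -2.0]
grip_width: 0.578
grip_force: 30.0
t 25.73 pos [ 0.4422 -0.2278  0.2024] tool mm [250.1  91.1   3.1]
held centre tool mm [ 0.86 -1.25] ztop 15.2 n 90 rms 0.19
```

```bash
python3 -m crank '[{"tx":45,"ty":16.5,"tz":0,"turn":0},{"tx":100,"ty":36.5,"tz":0,"turn":0},{"tx":155,"ty":56.5,"tz":0,"turn":0},{"tx":210,"ty":76.5,"tz":0,"turn":0},{"tx":249,"ty":91,"tz":0,"turn":0}]'
python3 -m crank '[{"tx":0,"ty":0,"tz":0,"turn":0},{"tx":0,"ty":0,"tz":0,"turn":0},{"tx":0,"ty":0,"tz":0,"turn":0},{"tx":0,"ty":0,"tz":0,"turn":0}]'
python3 - <<'E'
from h import *
held(26); delta([.567,.0073,.2]); print(st()[2]['grip_width'])
E
```

```text
time: 26.4
position: [0.5652, 0.0096, 0.1982]
tool_rot: [-2.365, -2.063, 0.005]
ft_force: [0.1, -1.0, -0.0]
grip_width: 0.579
grip_force: 30.0
time: 26.9
position: [0.5652, 0.0054, 0.2006]
tool_rot: [-2.371, -2.059, -0.0]
ft_force: [0.1, 0.8, -0.1]
grip_width: 0.581
grip_force: 30.0
held centre tool mm [ 0.81 -0.1 ] ztop 13.5 n 89 rms 0.2
t 26.95 pos [0.5653 0.0057 0.2007] tool mm [1.9 1.5 0.7]
0.5782082027338712
```

```bash
python3 -m crank '[{"tx":0,"ty":1.5,"tz":40,"turn":0},{"tx":0,"ty":1.5,"tz":75,"turn":0},{"tx":0,"ty":1.5,"tz":80,"turn":0},{"tx":0,"ty":1.5,"tz":80,"turn":0},{"tx":0,"ty":1.5,"tz":80,"turn":0}]'
python3 - <<'E'
from h import *
delta([.567,.0073,.051])
E
```

```text
time: 27.58
position: [0.5682, 0.0064, 0.1224]
tool_rot: [2.37, 2.062, 0.004]
ft_force: [-0.1, 0.7, -0.4]
grip_width: 0.577
grip_force: 30.0
t 27.57 pos [0.5682 0.0064 0.1224] tool mm [ 0.6 -1.5 71.4]
```

```bash
python3 -m crank '[{"tx":0,"ty":-1,"tz":10,"turn":0},{"tx":0,"ty":-1,"tz":20,"turn":0},{"tx":0,"ty":-1,"tz":30,"turn":0},{"tx":0,"ty":-1,"tz":40,"turn":0}]'
python3 -m crank '[{"tx":0,"ty":0,"tz":12,"turn":0},{"tx":0,"ty":0,"tz":24,"turn":0},{"tx":0,"ty":0,"tz":30,"turn":0},{"tx":0,"ty":0,"tz":30,"turn":0}]'
python3 - <<'E'
from h import *
delta([.567,.0073,.051])
E
```

```text
time: 28.08
position: [0.5658, 0.0067, 0.0797]
tool_rot: [-2.369, -2.062, 0.001]
ft_force: [-0.3, 0.5, -0.0]
grip_width: 0.583
grip_force: 30.0
time: 28.58
position: [0.5659, 0.0066, 0.0503]
tool_rot: [-2.369, -2.061, 0.001]
ft_force: [-0.0, -0.7, -0.1]
grip_width: 0.58
grip_force: 30.0
t 28.57 pos [0.5659 0.0066 0.0503] tool mm [ 0.9  1.  -0.7]
```

```bash
python3 -m crank '[{"tx":0,"ty":0,"tz":0,"turn":0},{"tx":0,"ty":0,"tz":0,"turn":0},{"tx":0,"ty":0,"tz":0,"turn":0}]' 74
python3 -m crank '[{"tx":0,"ty":0,"tz":-50,"turn":0},{"tx":0,"ty":0,"tz":-100,"turn":0},{"tx":0,"ty":0,"tz":-150,"turn":0},{"tx":0,"ty":0,"tz":-190,"turn":0},{"tx":0,"ty":0,"tz":-190,"turn":0}]'
python3 -m crank '[{"tx":0,"ty":0,"tz":0,"turn":0},{"tx":0,"ty":0,"tz":0,"turn":0}]'
python3 - <<'E'
from h import *
im,d=snap('wrist'); W=cloud('wrist',d)
print(wheel('wrist',W,(.567,.007),.031,.045,.04)); 
im,d=snap('side'); W=cloud('side',d); w=wheel('side',W,(.594,-.2495)); print(w)
delta([.5945,-.2495,.2])
E
```

```text
time: 28.95
position: [0.5662, 0.0067, 0.051]
tool_rot: [-2.369, -2.062, -0.001]
ft_force: [0.3, -0.1, 0.3]
grip_width: 0.807
grip_force: 0.0
time: 29.58
position: [0.5682, 0.0064, 0.2445]
tool_rot: [2.368, 2.061, 0.01]
ft_force: [0.7, 0.7, 0.1]
grip_width: 0.851
grip_force: 0.0
time: 29.82
position: [0.5652, 0.0066, 0.2392]
tool_rot: [-2.368, -2.061, 0.004]
ft_force: [-0.6, -1.4, -0.5]
grip_width: 0.852
grip_force: 0.0
(array([566. ,   7.3,  51.1,  51.8,  36.3]), 1377)
(array([ 594.3, -249.5,   35.7,   37.2,   13.2]), 108)
t 29.93 pos [0.5655 0.0065 0.2394] tool mm [-249.5   64.2   39.3]
```

Wheel52 is home, with its top at 36.3 mm. Last is wheel36.

```bash
python3 -m crank '[{"tx":-50,"ty":13,"tz":0,"turn":0},{"tx":-107,"ty":28,"tz":0,"turn":0},{"tx":-164,"ty":42,"tz":10,"turn":0},{"tx":-220,"ty":57,"tz":30,"turn":0},{"tx":-249.5,"ty":64,"tz":50,"turn":0}]' 58
python3 -m crank '[{"tx":0,"ty":0,"tz":0,"turn":0},{"tx":0,"ty":0,"tz":0,"turn":0},{"tx":0,"ty":0,"tz":0,"turn":0},{"tx":0,"ty":0,"tz":0,"turn":0}]'
python3 - <<'E'
from h import *
im,d=snap('wrist'); W=cloud('wrist',d); w=wheel('wrist',W,(.594,-.2495)); print(w)
delta([w[0][0]/1000,w[0][1]/1000,.0255])
E
```

```text
time: 30.55
position: [0.5939, -0.2536, 0.1892]
tool_rot: [-2.374, -2.057, 0.004]
ft_force: [0.8, -0.0, -1.1]
grip_width: 0.673
grip_force: 0.0
time: 31.05
position: [0.5957, -0.248, 0.1911]
tool_rot: [-2.367, -2.065, -0.002]
ft_force: [-1.0, -0.3, 0.3]
grip_width: 0.665
grip_force: 0.0
(array([ 595.3, -249.7,   35.4,   35.6,   13.1]), 613)
t 31.1 pos [ 0.5956 -0.2482  0.1911] tool mm [ -1.7  -0.2 165.6]
```

```bash
python3 -m crank '[{"tx":-1.6,"ty":-0.3,"tz":50,"turn":0},{"tx":-1.6,"ty":-0.3,"tz":100,"turn":0},{"tx":-1.6,"ty":-0.3,"tz":150,"turn":0},{"tx":-1.6,"ty":-0.3,"tz":165,"turn":0},{"tx":-1.6,"ty":-0.3,"tz":165.5,"turn":0}]'
python3 -m crank '[{"tx":0,"ty":0,"tz":0,"turn":0},{"tx":0,"ty":0,"tz":0,"turn":0},{"tx":0,"ty":0,"tz":0,"turn":0},{"tx":0,"ty":0,"tz":0,"turn":0},{"tx":0,"ty":0,"tz":0,"turn":0}]' 26 30
python3 -m crank '[{"tx":0,"ty":0,"tz":-50,"turn":0},{"tx":0,"ty":0,"tz":-100,"turn":0},{"tx":0,"ty":0,"tz":-150,"turn":0},{"tx":0,"ty":0,"tz":-175,"turn":0},{"tx":0,"ty":0,"tz":-175,"turn":0}]'
python3 - <<'E'
from h import *
delta([.5665,.0073,.2])
E
```

```text
time: 31.72
position: [0.5945, -0.2506, 0.0251]
tool_rot: [-2.368, -2.062, 0.001]
ft_force: [-0.9, -0.1, 0.3]
grip_width: 0.666
grip_force: 0.0
time: 32.35
position: [0.5952, -0.251, 0.0262]
tool_rot: [2.369, 2.062, 0.002]
ft_force: [-0.6, 0.8, 7.4]
grip_width: 0.395
grip_force: 30.0
time: 32.98
position: [0.5955, -0.2516, 0.2021]
tool_rot: [2.368, 2.061, 0.004]
ft_force: [-0.2, 0.0, -0.3]
grip_width: 0.398
grip_force: 30.0
t 32.98 pos [ 0.5955 -0.2516  0.2021] tool mm [252.4 -64.5   2. ]
```

```bash
python3 -m crank '[{"tx":45,"ty":-11.5,"tz":0,"turn":0},{"tx":100,"ty":-25.5,"tz":0,"turn":0},{"tx":155,"ty":-39.5,"tz":0,"turn":0},{"tx":210,"ty":-53.5,"tz":0,"turn":0},{"tx":251.5,"ty":-64,"tz":0,"turn":0}]'
python3 -m crank '[{"tx":0,"ty":0,"tz":0,"turn":0},{"tx":0,"ty":0,"tz":0,"turn":0},{"tx":0,"ty":0,"tz":0,"turn":0},{"tx":0,"ty":0,"tz":0,"turn":0}]'
python3 - <<'E'
from h import *
held(18); delta([.5667,.0073,.2]); print(st()[2]['grip_width'])
snap('wrist','w7.png')
E
```

```text
time: 33.6
position: [0.5643, 0.0103, 0.1983]
tool_rot: [-2.364, -2.064, 0.003]
ft_force: [0.6, -0.4, -0.3]
grip_width: 0.398
grip_force: 30.0
time: 34.1
position: [0.5658, 0.0055, 0.2]
tool_rot: [-2.371, -2.059, 0.001]
ft_force: [-0.3, -0.1, -0.3]
grip_width: 0.397
grip_force: 30.0
held centre tool mm [ 1.82 -0.18] ztop 13.3 n 78 rms 1.18
t 34.15 pos [0.5658 0.0058 0.2001] tool mm [1.6 0.6 0.1]
0.3929783011399146
```

View pics/w7.png

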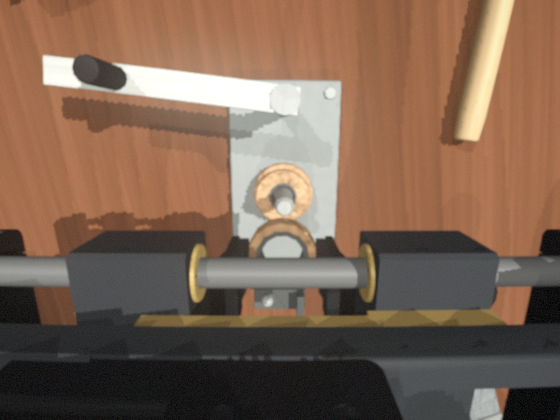

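```bash
sed -i 's/E=E\[(E\[:,0\]>Rw\*0.45)\]/E=E[(E[:,0]>Rw*0.45)\&(abs(E[:,1])<Rw*0.75)]/' h.py
python3 -m crank '[{"tx":0,"ty":0.6,"tz":40,"turn":0},{"tx":0,"ty":0.6,"tz":72,"turn":0},{"tx":0,"ty":0.6,"tz":78,"turn":0},{"tx":0,"ty":0.6,"tz":78,"turn":0},{"tx":0,"ty":0.6,"tz":78,"turn":0}]'
python3 -m crank '[{"tx":0,"ty":0,"tz":0,"turn":0},{"tx":0,"ty":0,"tz":0,"turn":0}]'
python3 - <<'E'
from h import *
held(18); delta([.567,.0073,.064])
E
```

```text
time: 34.83
position: [0.5675, 0.0069, 0.1238]
tool_rot: [2.37, 2.062, 0.004]
ft_force: [0.2, 0.0, 0.2]
grip_width: 0.394
grip_force: 30.0
time: 35.08
position: [0.5668, 0.0071, 0.1229]
tool_rot: [-2.369, -2.062, -0.002]
ft_force: [-0.4, -0.0, 0.2]
grip_width: 0.399
grip_force: 30.0
held centre tool mm [ 1.38 -0.36] ztop 13.5 n 53 rms 0.15
t 35.12 pos [0.5666 0.0071 0.1227] tool mm [ 0.2  0.3 58.7]
```

```bash
python3 -m crank '[{"tx":-1.2,"ty":0.5,"tz":10,"turn":0},{"tx":-1.2,"ty":0.5,"tz":18,"turn":0},{"tx":-1.2,"ty":0.5,"tz":26,"turn":0},{"tx":-1.2,"ty":0.5,"tz":34,"turn":0}]'
python3 -m crank '[{"tx":0,"ty":0,"tz":10,"turn":0},{"tx":0,"ty":0,"tz":20,"turn":0},{"tx":0,"ty":0,"tz":24,"turn":0},{"tx":0,"ty":0,"tz":24,"turn":0}]'
python3 -m crank '[{"tx":0,"ty":0,"tz":0,"turn":0},{"tx":0,"ty":0,"tz":0,"turn":0},{"tx":0,"ty":0,"tz":0,"turn":0}]' 58
python3 -m crank '[{"tx":0,"ty":0,"tz":-40,"turn":0},{"tx":0,"ty":0,"tz":-80,"turn":0},{"tx":0,"ty":0,"tz":-130,"turn":0},{"tx":0,"ty":0,"tz":-176,"turn":0},{"tx":0,"ty":0,"tz":-176,"turn":0}]'
python3 -m crank '[{"tx":0,"ty":0,"tz":0,"turn":0},{"tx":0,"ty":0,"tz":0,"turn":0}]'
python3 - <<'E'
from h import *
im,d=snap('wrist','w8.png'); W=cloud('wrist',d)
print(wheel('wrist',W,(.567,.007),.043,.058,.04)); 
for q,z0,z1,r in [((.578,.091),.086,.098,.013),((.46,.123),.122,.14,.03)]:
    m=(np.hypot(W[...,0]-q[0],W[...,1]-q[1])<r)&(W[...,2]>z0)&(W[...,2]<z1); P=W[m]; print(len(P),len(P)and cv2.minAreaRect((P[:,:2]*1000).astype(np.float32)))
delta([.46,.1237,.24]);p,Rm,s=st(); print(Rm.round(3).tolist())
E
```

```text
time: 35.62
position: [0.5665, 0.0057, 0.0873]
tool_rot: [-2.369, -2.062, 0.001]
ft_force: [-0.4, -0.7, -0.0]
grip_width: 0.401
grip_force: 30.0
time: 36.12
position: [0.5665, 0.0057, 0.0638]
tool_rot: [-2.369, -2.062, 0.001]
ft_force: [0.8, 0.5, -0.2]
grip_width: 0.398
grip_force: 30.0
time: 36.5
position: [0.5669, 0.0058, 0.0645]
tool_rot: [-2.369, -2.062, -0.001]
ft_force: [-0.1, 0.2, -0.6]
grip_width: 0.63
grip_force: 0.0
time: 37.12
position: [0.5692, 0.0054, 0.2444]
tool_rot: [2.368, 2.061, 0.011]
ft_force: [-0.1, 0.5, -0.3]
grip_width: 0.669
grip_force: 0.0
time: 37.38
position: [0.5659, 0.0057, 0.2386]
tool_rot: [-2.368, -2.061, 0.004]
ft_force: [0.2, 0.7, -0.6]
grip_width: 0.666
grip_force: 0.0
(array([566.8,   7.4,  35.4,  35.9,  49.2]), 553)
693 ((577.96923828125, 91.149658203125), (21.92399787902832, 24.77414894104004), 79.86094665527344)
595 ((459.8519287109375, 123.8800277709961), (17.579694747924805, 17.591670989990234), 22.74526596069336)
t 37.42 pos [0.566  0.0057 0.2387] tool mm [ 102.3 -121.2   -1. ]
[[0.138, 0.99, -0.003], [0.99, -0.138, 0.0], [-0.0, -0.003, -1.0]]
```

View pics/w8.png

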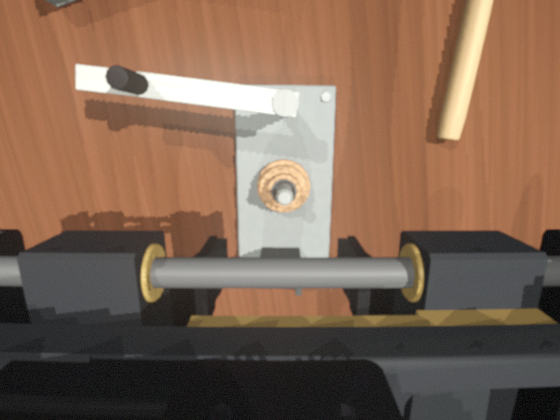

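All three wheels are stacked home, with the top at 49.2 mm (10 + 39 expected), and the stack shows at (285,187). Next I'll go to the handle, now at (0.460,0.124), to swing the keeper shut.

```bash
python3 -m crank '[{"tx":30,"ty":-36,"tz":0,"turn":2},{"tx":60,"ty":-72,"tz":0,"turn":4},{"tx":90,"ty":-108,"tz":0,"turn":6},{"tx":102.3,"ty":-121.2,"tz":0,"turn":8},{"tx":102.3,"ty":-121.2,"tz":0,"turn":10}]' 40
python3 -m crank '[{"tx":0,"ty":0,"tz":0,"turn":2},{"tx":0,"ty":0,"tz":0,"turn":4},{"tx":0,"ty":0,"tz":0,"turn":6},{"tx":0,"ty":0,"tz":0,"turn":8},{"tx":0,"ty":0,"tz":0,"turn":9.5}]'
python3 -m crank '[{"tx":0,"ty":0,"tz":0,"turn":0},{"tx":0,"ty":0,"tz":0,"turn":0},{"tx":0,"ty":0,"tz":0,"turn":0}]'
python3 - <<'E'
from h import *
im,d=snap('wrist'); W=cloud('wrist',d)
q,z0,z1,r=((.46,.123),.122,.14,.03)
m=(np.hypot(W[...,0]-q[0],W[...,1]-q[1])<r)&(W[...,2]>z0)&(W[...,2]<z1); P=W[m]; rc=cv2.minAreaRect((P[:,:2]*1000).astype(np.float32)); print(len(P),rc)
delta([rc[0][0]/1000,rc[0][1]/1000,.117]);p,Rm,s=st(); print(Rm.round(3).tolist(),s['joint_positions'].round(2))
print('hinge in tool',Rm.T@(np.array([.5785,.0913,.117])-p)*1000)
E
```

```text
time: 38.05
position: [0.4589, 0.1258, 0.2394]
tool_rot: [-3.015, -0.878, 0.004]
ft_force: [0.1, -0.2, -0.4]
grip_width: 0.461
grip_force: 0.0
time: 38.67
position: [0.4604, 0.1235, 0.2393]
tool_rot: [3.113, -0.416, -0.004]
ft_force: [-0.1, 0.6, -0.2]
grip_width: 0.459
grip_force: 0.0
time: 39.05
position: [0.4608, 0.1236, 0.2402]
tool_rot: [-3.115, 0.407, 0.002]
ft_force: [0.3, 0.0, -0.1]
grip_width: 0.46
grip_force: 0.0
406 ((459.9906311035156, 124.19548797607422), (17.173236846923828, 16.877155303955078), 28.652585983276367)
t 39.1 pos [0.4608 0.1237 0.2402] tool mm [ -0.8  -0.2 123.2]
[[0.966, -0.257, -0.001], [-0.257, -0.966, 0.001], [-0.001, -0.0, -1.0]] [-0.9  -0.08  0.56  1.88  0.04  1.32 -2.18]
hinge in tool [122.20663128   1.10661484 123.10656136]
```

```bash
python3 -m crank '[{"tx":-0.8,"ty":0,"tz":50,"turn":0},{"tx":-0.8,"ty":0,"tz":100,"turn":0},{"tx":-0.8,"ty":0,"tz":122.5,"turn":0},{"tx":-0.8,"ty":0,"tz":122.5,"turn":0}]' 40
python3 -m crank '[{"tx":0,"ty":0,"tz":0,"turn":0},{"tx":0,"ty":0,"tz":0,"turn":0},{"tx":0,"ty":0,"tz":0,"turn":0}]' 23 10
python3 -m crank '[{"tx":1.75,"ty":20.8,"tz":0,"turn":-1.92},{"tx":7,"ty":41.1,"tz":0,"turn":-3.84},{"tx":15.5,"ty":60.2,"tz":0,"turn":-5.76},{"tx":27,"ty":77.6,"tz":0,"turn":-7.68},{"tx":41.4,"ty":92.9,"tz":0,"turn":-9.6}]'
python3 - <<'E'
from h import *
p,Rm,s=st(); print('hinge in tool',(Rm.T@(np.array([.5785,.0913,.117])-p)*1000).round(1), np.degrees(np.arctan2(Rm[1,1],Rm[0,1])))
E
```

```text
time: 39.6
position: [0.4586, 0.1234, 0.1163]
tool_rot: [3.113, -0.408, -0.006]
ft_force: [-1.0, 0.4, 0.1]
grip_width: 0.459
grip_force: 0.0
time: 39.98
position: [0.4606, 0.1243, 0.1188]
tool_rot: [-3.113, 0.408, -0.001]
ft_force: [-1.2, -0.1, -0.8]
grip_width: 0.283
grip_force: 0.0
time: 40.6
position: [0.4762, 0.0233, 0.1183]
tool_rot: [-3.007, -0.902, -0.001]
ft_force: [-0.0, 0.2, -0.2]
grip_width: 0.264
grip_force: 0.3
hinge in tool [122.9  -0.5   1.4] -56.62494084571294
```

```bash
python3 -m crank '[{"tx":1.75,"ty":20.8,"tz":0,"turn":-1.92},{"tx":7,"ty":41.1,"tz":0,"turn":-3.84},{"tx":15.5,"ty":60.2,"tz":0,"turn":-5.76},{"tx":27,"ty":77.6,"tz":0,"turn":-7.68},{"tx":27,"ty":77.6,"tz":0,"turn":-7.68}]'
python3 -m crank '[{"tx":0.4,"ty":8,"tz":0,"turn":-0.75},{"tx":1,"ty":14,"tz":0,"turn":-1.3},{"tx":1.5,"ty":19,"tz":0,"turn":-1.75},{"tx":1.8,"ty":21,"tz":0,"turn":-2},{"tx":1.8,"ty":21,"tz":0,"turn":-2}]'
python3 - <<'E'
from h import *
p,Rm,s=st(); print('hinge in tool',(Rm.T@(np.array([.5785,.0913,.117])-p)*1000).round(1), np.degrees(np.arctan2(Rm[1,1],Rm[0,1])),(Rm.T@s['ft_force']).round(1))
E
```

```text
time: 41.22
position: [0.542, -0.0276, 0.118]
tool_rot: [2.553, 1.831, 0.0]
ft_force: [-1.0, 0.5, 0.5]
grip_width: 0.264
grip_force: 0.0
time: 41.85
position: [0.5609, -0.0314, 0.1175]
tool_rot: [-2.381, -2.047, 0.0]
ft_force: [-1.1, 0.8, -2.0]
grip_width: 0.265
grip_force: 0.7
hinge in tool [123.9  -1.    0.7] -8.623209461139483 [ 0.7 -1.2  2. ]
```

```bash
python3 -m crank '[{"tx":0,"ty":1,"tz":0,"turn":0},{"tx":0,"ty":2,"tz":0,"turn":0},{"tx":0,"ty":3,"tz":0,"turn":0},{"tx":0,"ty":3,"tz":0,"turn":0}]'
python3 -m crank '[{"tx":0,"ty":0.7,"tz":0,"turn":0},{"tx":0,"ty":1.5,"tz":0,"turn":0},{"tx":0,"ty":1.5,"tz":0,"turn":0}]'
```

```text
time: 42.35
position: [0.5645, -0.0321, 0.1178]
tool_rot: [-2.38, -2.049, -0.0]
ft_force: [-2.1, -0.1, 0.9]
grip_width: 0.264
grip_force: 0.6
time: 42.72
position: [0.5648, -0.0322, 0.1175]
tool_rot: [-2.378, -2.047, 0.003]
ft_force: [-5.0, 1.3, 3.4]
grip_width: 0.269
grip_force: 2.8
```

```bash
python3 -m crank '[{"tx":0,"ty":1,"tz":0,"turn":0},{"tx":0,"ty":2,"tz":0,"turn":0},{"tx":0,"ty":2,"tz":0,"turn":0},{"tx":0,"ty":2,"tz":0,"turn":0}]'
python3 -m crank '[{"tx":0,"ty":1,"tz":0,"turn":0},{"tx":0,"ty":1.5,"tz":0,"turn":0},{"tx":0,"ty":1.5,"tz":0,"turn":0},{"tx":0,"ty":1.5,"tz":0,"turn":0}]'
```

```text
time: 43.22
position: [0.5649, -0.0322, 0.1173]
tool_rot: [-2.376, -2.045, 0.007]
ft_force: [-10.3, 1.4, 7.3]
grip_width: 0.266
grip_force: 5.1
time: 43.72
position: [0.5651, -0.0323, 0.1171]
tool_rot: [-2.374, -2.043, 0.01]
ft_force: [-13.7, 1.8, 10.5]
grip_width: 0.271
grip_force: 6.9
```

```bash
python3 -m crank '[{"tx":0,"ty":-3,"tz":0,"turn":0},{"tx":0,"ty":-6,"tz":0,"turn":0},{"tx":0,"ty":-6,"tz":0,"turn":0}]'
python3 -m crank '[{"tx":0,"ty":0,"tz":0,"turn":0},{"tx":0,"ty":0,"tz":0,"turn":0},{"tx":0,"ty":0,"tz":0,"turn":0}]' 40
python3 -m crank '[{"tx":0,"ty":0,"tz":-40,"turn":0},{"tx":0,"ty":0,"tz":-80,"turn":0},{"tx":0,"ty":0,"tz":-123,"turn":0},{"tx":0,"ty":0,"tz":-123,"turn":0},{"tx":0,"ty":0,"tz":-123,"turn":0}]'
python3 - <<'E'
from h import *
im,d=snap('wrist','w9.png'); W=cloud('wrist',d)
q,z0,z1,r=((.561,-.033),.122,.14,.03)
m=(np.hypot(W[...,0]-q[0],W[...,1]-q[1])<r)&(W[...,2]>z0)&(W[...,2]<z1); P=W[m]; print(len(P),cv2.minAreaRect((P[:,:2]*1000).astype(np.float32)))
print(st()[0],st()[2]['ft_force'])
for c in ['side','top']:
    im,d=snap(c,c+'9.png'); W=cloud(c,d); 
    for nm,q,z0,z1,r in [('bar',(.567,.006),.086,.1,.11),('jar',(.74,-.113),.045,.065,.05),('tack',(.52,-.307),.016,.03,.03),('heel',(.423,-.113),.016,.03,.04)]:
        m=(np.hypot(W[...,0]-q[0],W[...,1]-q[1])<r)&(W[...,2]>z0)&(W[...,2]<z1); P=W[m]
        if len(P)>5: rc=cv2.minAreaRect((P[:,:2]*1000).astype(np.float32)); print(c,nm,len(P),np.round(rc[0],1),np.round(rc[1],1),round(rc[2],1))
E
```

```text
time: 44.1
position: [0.5641, -0.0322, 0.1179]
tool_rot: [2.381, 2.049, 0.002]
ft_force: [-0.3, 0.1, 0.3]
grip_width: 0.261
grip_force: 0.0
time: 44.48
position: [0.5636, -0.0321, 0.1176]
tool_rot: [-2.38, -2.049, -0.0]
ft_force: [-0.2, -0.7, 0.9]
grip_width: 0.442
grip_force: 0.0
time: 45.1
position: [0.5632, -0.032, 0.2401]
tool_rot: [-2.379, -2.049, 0.001]
ft_force: [0.1, -0.2, -0.3]
grip_width: 0.457
grip_force: 0.0
409 ((561.042724609375, -32.835514068603516), (17.089374542236328, 17.234230041503906), 34.411441802978516)
[ 0.56285282 -0.03202144  0.23944434] [-0.2303809  -0.21710297  0.06208132]
side bar 415 [568.1   6.6] [194.6  35.7] 80.7
side jar 245 [ 740.  -113.4] [47.9 44. ] 66.2
side tack 136 [ 518.4 -302.6] [30.1 27. ] 70.5
side heel 266 [ 422.3 -111.4] [41.6 50. ] 63.3
top bar 121 [556.6 -68.7] [37.  33.8] 83.3
top jar 201 [ 740.5 -113.7] [43.9 43.3] 53.0
top tack 94 [ 517.8 -303.2] [28.6 27.8] 64.2
top heel 241 [ 422.6 -110.8] [39.5 48.8] 65.0
```

View pics/w9.png

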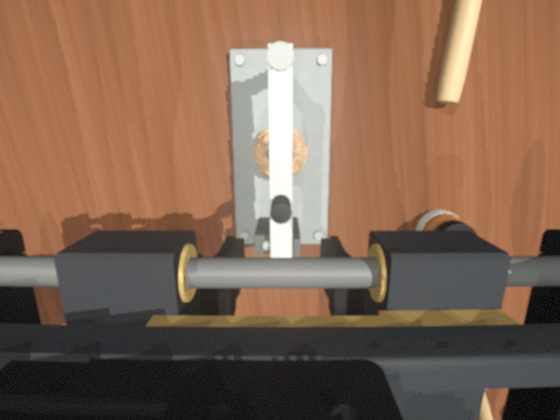

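View pics/side9.png

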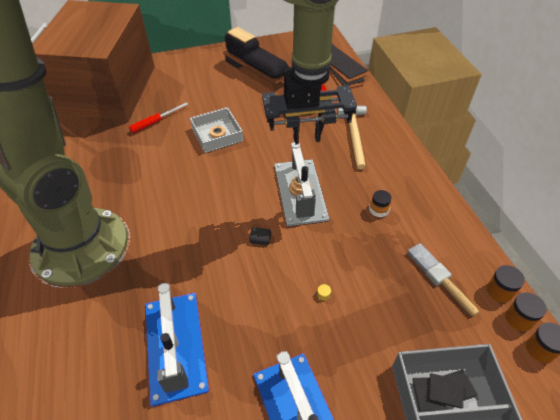

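The wrist view shows the bar shut over the spindle with its handle at (281,207), within 0.5 mm of where it started. The stop held firm at 14 N. The side view shows the worn wheel in the tin at (218,130) and the bystanders where they were. Handing in.

```bash
python3 - <<'E'
from bench import ctrl
print(ctrl.close_job())
E
```

```text
the job is handed in; nothing more can be done
None
```

I handed the job in: the worn wheel is in the scrap tin, and the three new wheels on the bench (60, 52 and 36 mm) are home on the spindle, largest at the bottom. The keeper bar is back against its stop, though I didn't separately test the detent's hold, and the bystanders haven't moved.

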